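# Put the mandrels back on their own cradles

### The arm

A 7-joint arm with a two-finger parallel gripper is mounted at the origin on the work surface. World frame = base frame: x ahead of the robot, y to its left, z up, the work surface at z = 0. Lengths are in m, angles in rad, forces in N, time in s.
With the tool pointing down it reaches from about 0.4 to 0.85 m from the base axis. Payload 4.5 kg.
Tool frame: the origin (TCP) lies at the centre of the arm's flange, where the gripper is bolted on; the fingertips stand 173 mm ahead of it and the grasp point (between the pads) lies 155 mm ahead of it; x points along the fingers, y is the direction in which the jaws open and shut, and the axes are right-handed (so a half turn about x gives the same grasp; the last joint's range is limited). The gripper opens to 85 mm and grips with 20 to 120 N. Pads are 22 mm wide; open, the fingers measure 114 mm over their backs; the gripper's body (76 mm by 85 mm) begins 54 mm behind the grasp point. The pads swing forward as they close: fully open they stand 13 mm farther back than shut.
Start: joints at [-1.142, 0.689, -0.195, 1.565, 0.157, 0.902, -0.215], TCP at [0.24, 0.577, 0.405] pointing down, gripper open.
Joint ranges: [-3.01, 3.01], [-0.46, 2.08], [-1.47, 1.51], [0.13, 2.56], [-1, 4.14], [0.04, 2.09], [-2.66, 2.66]. Speed limits (rad/s): [2.57, 2.57, 3.14, 3.14, 3.14, 3.14, 3.14].

### API

Orientations are given as a unit quaternion [w, x, y, z].
In Python, from plant import * gives the robot as it stands.
- The arm moves only by the tool jog_arm, never from a script. Its arguments are lists of equal length, an entry for each row: "slide": the shift along the tool's x, y, z in cm, a list of three; "angular": the turn, a rotation vector about the tool's x, y, z in degrees, a list of three. In form: {"slide": [[x, y, z], ...], "angular": [[ax, ay, az], ...]}. A call has 1 to 10 rows; each row is the pose to reach, as a shift and turn from the pose commanded when the call began, along the tool's axes at that moment; what a row does not reach only later rows make up. A row lasts 1/12 s, in which the tool goes at most 41.7 mm and 7.16 degrees, less where a joint would pass 70% of its speed; a pose out of reach is approached as far as the arm can. A call with a gripper value outside its range is refused whole. "jaw" is the gripper command: -1 is fully open, 1 is shut, values between are in proportion, set as the call begins (left out, the last holds). The fingers move at their own pace and stop on an object; the grip force is fixed at half the most. Time passes only in rows, so rows that repeat a pose let the fingers close. It gives the time, the measured TCP pose, the force and the opening at its end, in the units of the state.
- get_state(): the state, without advancing time (a new reading comes with each control period).
- snapshot(name): name is "scene" or "top" or "wrist"; returns a dict with "img" (420x560x3 uint8, red, green, blue), "camera_matrix" (3x3 intrinsics, pixels), "dist" ([k1, k2, p1, p2, k3] as OpenCV has them; the pictures are not rectified), "T" (4x4, takes a point from camera to world coordinates); the wrist camera has in their place "T_tool_cam" (4x4, takes a point from camera to tool coordinates, whose origin is the TCP and whose axes are the tool frame's). Camera axes: x right, y down, z forward; pixel columns grow to the right and rows downward; lengths in m; the calibration is good to about 2 mm. A picture is of the moment at which its call begins: read the wrist's pose just before it. There is no depth.
- sign_off(): hands the job in, once; it reports no verdict.
Trained networks look in a picture, given as the dict that the camera call returned (one of the last four; its "shot" number tells which), for a name from the list of things; names that differ only in an ending like _2 or _b are one class to them, and where a whole thing is asked for, a point or a joint stands for the part that bears it (a point fixed in the world has none). Each returns a list of dicts, best first, with "p" (0 to 1); they miss things now and then, are a little off and sometimes report something else, mostly with a low value. They report only what shows in the picture. A call takes as long as a camera call. They do not tell look-alikes from the thing itself.
- recognise(picture, query): "position" ([x, y, z] in m, in world coordinates, good to about 4 mm: the middle of the surface that is visible of it).
- tip_of(picture, query): "position" ([x, y, z] in m, in world coordinates, good to about 4 mm: a listed point, or the origin of a listed thing).
The state is a dict: "time_s": time; "joints": joint angles; "joint_vel": joint speeds; "tau": joint torques, N m; "ee_pos": TCP position; "ee_rot": TCP orientation; "wrist_force": force on the tool from outside, world axes, zero at the start; "ft_torque": the same for the moment, N m; "opening": finger opening in m.
Only numpy, scipy, OpenCV 4.12 (cv2) and the standard library are available. Lean on these libraries where they do the work, as an engineer would, in place of code of your own. Each camera call takes 0.05 s, during which the arm holds its last target.

### The job

The three round mandrels each lie on a cradle of the wrong colour. Park one of them on the empty bare-wood cradle to make room, then move them until every mandrel lies in both V notches of the cradle of its own colour, centred end to end, and the bare-wood cradle is empty again. Do not let a mandrel come down onto the bench or the base of a cradle, and leave the pliers, the file and the jar where they are.

Things in the scene. Friction and masses are not known exactly. Their poses are not given: they have to be found in the camera images.
- bar_red: round steel mandrel with red ends: a plain cylinder, diameter 24 mm, length 170 mm, the outer 30 mm at each end red, the middle bare steel; 0.60 kg give or take a quarter. Origin at its middle, on its axis; x along its axis (ends alike; it rolls, so y and z point anywhere across). Seated in a cradle its origin is 53 mm above the bench.
- bar_yellow: round steel mandrel with yellow ends: a plain cylinder, diameter 20 mm, length 170 mm, the outer 30 mm at each end yellow, the middle bare steel; 0.42 kg give or take a quarter. Origin at its middle, on its axis; x along its axis (ends alike; it rolls, so y and z point anywhere across). Seated in a cradle its origin is 50 mm above the bench.
- bar_green: round steel mandrel with green ends: a plain cylinder, diameter 16 mm, length 170 mm, the outer 30 mm at each end green, the middle bare steel; 0.27 kg give or take a quarter. Origin at its middle, on its axis; x along its axis (ends alike; it rolls, so y and z point anywhere across). Seated in a cradle its origin is 47 mm above the bench.
- cradle_red: V-cradle, all red, fixed to the bench: base board 120 x 60 x 10 mm with two V saddles on it, each 16 mm thick and 50 mm wide, centred 45 mm either side of the middle (74 mm free between them). 90 degree notches: bottom 36 mm above the bench, saddle tops 56 mm, about 40 mm wide there. Origin at bench level under its middle; x along the notches (where a bar lies), y across, z up.
- cradle_yellow: V-cradle, all yellow, fixed to the bench: base board 120 x 60 x 10 mm with two V saddles on it, each 16 mm thick and 50 mm wide, centred 45 mm either side of the middle (74 mm free between them). 90 degree notches: bottom 36 mm above the bench, saddle tops 56 mm, about 40 mm wide there. Origin at bench level under its middle; x along the notches (where a bar lies), y across, z up.
- cradle_green: V-cradle, all green, fixed to the bench: base board 120 x 60 x 10 mm with two V saddles on it, each 16 mm thick and 50 mm wide, centred 45 mm either side of the middle (74 mm free between them). 90 degree notches: bottom 36 mm above the bench, saddle tops 56 mm, about 40 mm wide there. Origin at bench level under its middle; x along the notches (where a bar lies), y across, z up.
- cradle_spare: V-cradle, bare light wood (the spare one, empty at the start), fixed to the bench: base board 120 x 60 x 10 mm with two V saddles on it, each 16 mm thick and 50 mm wide, centred 45 mm either side of the middle (74 mm free between them). 90 degree notches: bottom 36 mm above the bench, saddle tops 56 mm, about 40 mm wide there. Origin at bench level under its middle; x along the notches (where a bar lies), y across, z up.
- pliers: bystander: pliers with dark jaws and orange handles, 155 mm long, 50 mm wide, 14 mm high, lying flat; origin under the pivot, x towards the jaws.
- file: bystander: flat steel file with a brown wooden handle, 245 mm long, 24 mm high; origin on the bench where handle and blade meet, x towards the blade.
- jar: bystander: small amber glass jar with a brass lid, 56 mm across, 70 mm high, standing; origin under its middle.
Mind the look-alikes: they are no part of the job. There is more than one size of the cradle_green; the job needs the smaller. Leave any purple look-alike of the bar_yellow alone.

How it is judged:
On the way:
1. one mandrel is parked on the bare-wood cradle and let go (((x of bar_red in the frame of cradle_spare between -0.025 and 0.025 m and y of bar_red in the frame of cradle_spare between -0.006 and 0.006 m and z of bar_red in the frame of cradle_spare between 0.048 and 0.058 m and angle between the x axis of bar_red and the x axis of cradle_spare, either way round below 0.1 rad and contact force between the fingers and bar_red below 0.1 N) or (x of bar_yellow in the frame of cradle_spare between -0.025 and 0.025 m and y of bar_yellow in the frame of cradle_spare between -0.006 and 0.006 m and z of bar_yellow in the frame of cradle_spare between 0.0451 and 0.0551 m and angle between the x axis of bar_yellow and the x axis of cradle_spare, either way round below 0.1 rad and contact force between the fingers and bar_yellow below 0.1 N) or (x of bar_green in the frame of cradle_spare between -0.025 and 0.025 m and y of bar_green in the frame of cradle_spare between -0.006 and 0.006 m and z of bar_green in the frame of cradle_spare between 0.0423 and 0.0523 m and angle between the x axis of bar_green and the x axis of cradle_spare, either way round below 0.1 rad and contact force between the fingers and bar_green below 0.1 N))), for 0.2 s.
At the end, for the whole second after the job is handed in: Each mandrel lies seated in both V notches of the cradle of its own colour: its middle within 12 mm of the cradle's middle along the notches, within 6 mm across and 5 mm of its seated height, in line within 0.1 rad, at rest and released; so the bare-wood cradle is empty (x of bar_red in the frame of cradle_red between -0.012 and 0.012 m and y of bar_red in the frame of cradle_red between -0.006 and 0.006 m and z of bar_red in the frame of cradle_red between 0.048 and 0.058 m and angle between the x axis of bar_red and the x axis of cradle_red, either way round below 0.1 rad and linear speed of each of bar_red, bar_yellow, bar_green below 0.02 m/s and angular speed of each of bar_red, bar_yellow, bar_green below 0.3 rad/s and x of bar_yellow in the frame of cradle_yellow between -0.012 and 0.012 m and y of bar_yellow in the frame of cradle_yellow between -0.006 and 0.006 m and z of bar_yellow in the frame of cradle_yellow between 0.0451 and 0.0551 m and angle between the x axis of bar_yellow and the x axis of cradle_yellow, either way round below 0.1 rad and x of bar_green in the frame of cradle_green between -0.012 and 0.012 m and y of bar_green in the frame of cradle_green between -0.006 and 0.006 m and z of bar_green in the frame of cradle_green between 0.0423 and 0.0523 m and angle between the x axis of bar_green and the x axis of cradle_green, either way round below 0.1 rad); the robot touches nothing.
It fails at once if a mandrel comes down onto the bench or a cradle's base (its middle lower than 26 mm) (height (world z) of any of bar_red, bar_yellow, bar_green below 0.026 m).
It fails at once if the pliers, the file or the jar is pushed more than 25 mm from its place (distance of any of pliers, file, jar from where it was at the start of the episode above 0.025 m).
It also fails if it takes over 102 s, if anything falls off the work surface, if the arm or the gripper's body presses on something with over 40 N, if the wrist force passes 120 N, or if a joint passes its speed limit or range.

## Working session

There is one attempt and no reset: what is moved stays moved. The work goes in short steps, Python scripts to look and compute and a tool call to move; the robot and the scene stay as the last step left them, time stands still between calls to the robot, and variables do not carry over. Pictures are saved under pics/ and viewed, and the job is handed in when it is done.

Besides the shell and the picture viewer there is one more tool, called after "Call:" as name(argument=value, ...), one argument or row to a line, values as JSON. jog_arm: Moves the arm, as the interface text tells. Its arguments: {"type":"object","properties":{"slide":{"type":"array"},"angular":{"type":"array"},"jaw":{"type":"number"}},"required":["slide","angular"]}

```bash
mkdir -p pics; ls
python3 - <<'E'
from plant import *
import cv2
s=get_state();print(s)
for n in("scene","top"):
    p=snapshot(n);cv2.imwrite(f"pics/{n}0.png",p["img"][:,:,::-1]);print(n,p["camera_matrix"],p["dist"],p["T"])
    import pickle;pickle.dump(p,open(f"{n}0.pkl","wb"))
E
```

```text
pics
{'time_s': 0.0, 'joints': array([-1.14220462,  0.68999568, -0.19451251,  1.56638155,  0.15732834,
        0.90251285, -0.21512365]), 'joint_vel': array([ 3.55093109e-04,  8.32576804e-04,  1.20890384e-03, -2.23826343e-03,
       -8.61308747e-05,  1.63308679e-04, -3.50634723e-04]), 'tau': array([-2.02090455e-04, -5.39602697e+01, -1.26678117e+00, -1.58541942e+01,
        9.11676208e-03,  9.47826309e-03,  5.29949972e-06]), 'ee_pos': array([0.24028272, 0.57659226, 0.40386642]), 'ee_rot': array([ 0.69330587,  0.13797844,  0.69345526, -0.13931521]), 'wrist_force': array([-0.62841515, -0.46003796, -0.20301743]), 'ft_torque': array([-0.07527423, -0.02987771,  0.03320708]), 'opening': 0.08562650420206785}
scene [[529.20543562   0.         280.98628828]
 [  0.         529.20543562 214.05423485]
 [  0.           0.           1.        ]] [-0.19184523  0.          0.          0.          0.        ] [[-0.36676101  0.5775867  -0.72930101  1.60348086]
 [ 0.93030458  0.23144686 -0.28454481  0.40939028]
 [ 0.00444513 -0.78283201 -0.62221723  0.952973  ]
 [ 0.          0.          0.          1.        ]]
top [[411.40105689   0.         275.27566732]
 [  0.         411.40105689 210.16198729]
 [  0.           0.           1.        ]] [-0.08228117  0.          0.          0.          0.        ] [[ 0.00390698 -0.99826802  0.05870006  0.49674673]
 [-0.99992711 -0.0045706  -0.01117517  0.01480196]
 [ 0.01142411 -0.05865212 -0.99821311  1.05734804]
 [ 0.          0.          0.          1.        ]]
```

View pics/scene0.png

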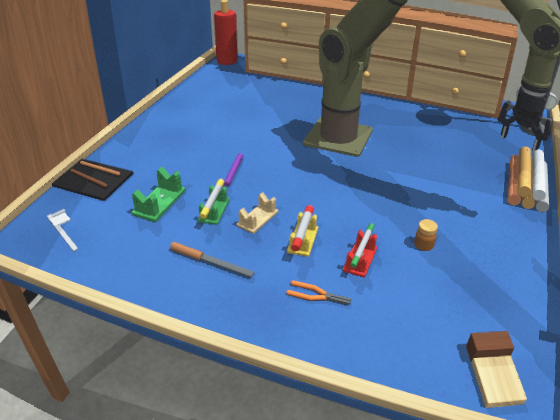

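View pics/top0.png

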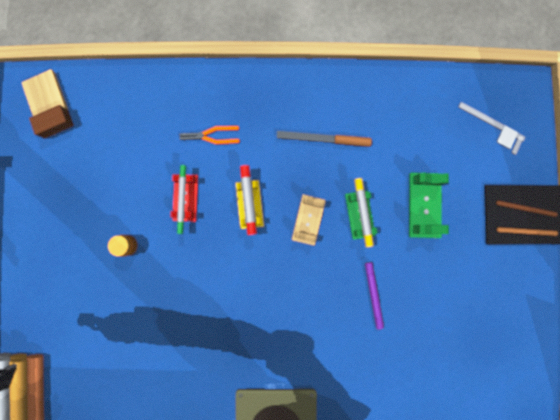

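```bash
cat > h.py <<'E'
import numpy as np,cv2,pickle
from scipy.spatial.transform import Rotation as R
def quat(q): return R.from_quat([q[1],q[2],q[3],q[0]])
def toplane(p,uv,z,T=None):
    T=p["T"] if T is None else T
    n=cv2.undistortPoints(np.array(uv,float).reshape(-1,1,2),p["camera_matrix"],p["dist"]).reshape(-1,2)
    d=np.c_[n,np.ones(len(n))]@T[:3,:3].T
    o=T[:3,3]; return o+d*((z-o[2])/d[:,2])[:,None]
def proj(p,X,T=None):
    T=p["T"] if T is None else T
    W=np.linalg.inv(T);r,_=cv2.Rodrigues(W[:3,:3])
    return cv2.projectPoints(np.array(X,float).reshape(-1,3),r,W[:3,3],p["camera_matrix"],np.array(p["dist"]))[0].reshape(-1,2)
E
python3 - <<'E'
from h import *
p=pickle.load(open("top0.pkl","rb"));im=p["img"]
c=im[150:260,150:400,::-1];cv2.imwrite("pics/crop0.png",cv2.resize(c,None,fx=3.2,fy=3.2,interpolation=cv2.INTER_CUBIC))
p=pickle.load(open("scene0.pkl","rb"));im=p["img"]
c=im[150:290,110:390,::-1];cv2.imwrite("pics/crop1.png",cv2.resize(c,None,fx=2.8,fy=2.8,interpolation=cv2.INTER_CUBIC))
E
```

```text
(no output)
```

View pics/crop0.png

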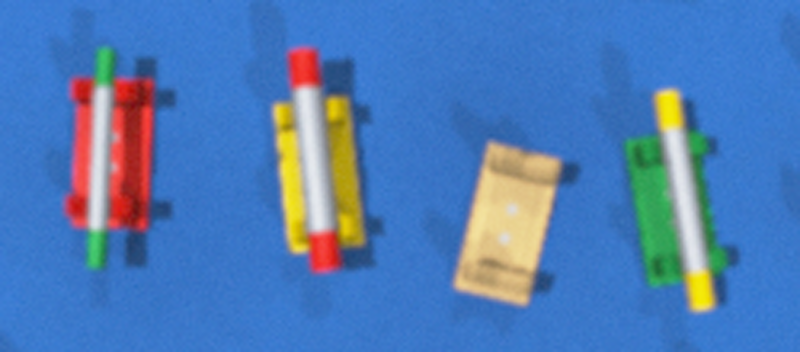

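View pics/crop1.png

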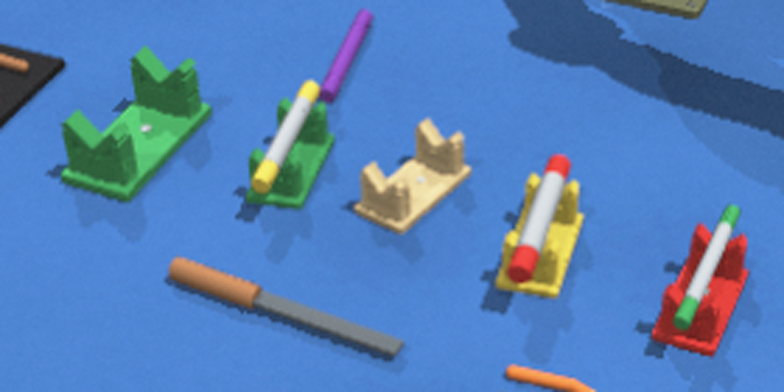

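```bash
cat > fit.py <<'E'
from h import *
from scipy.optimize import minimize
D={'red':.024,'yellow':.020,'green':.016};ZB={'red':.053,'yellow':.050,'green':.047}
def box(x0,x1,y0,y1,z0,z1): return np.array([[x,y,z] for x in(x0,x1) for y in(y0,y1) for z in(z0,z1)])
PARTS=[box(-.06,.06,-.03,.03,0,.010)]
for c in(-.045,.045):
    PARTS.append(box(c-.008,c+.008,-.025,.025,0.01,.036))
    for s in(1,-1):
        PARTS.append(np.array([[c+d,s*y,z] for d in(-.008,.008) for y,z in((0,.036),(.02,.056),(.025,.056),(.025,.036))]))
a=np.linspace(0,2*np.pi,24)
def cyl(x0,x1,r,z): return np.array([[x,r*np.cos(t),z+r*np.sin(t)] for x in(x0,x1) for t in a])
def masks(im):
    h=cv2.cvtColor(im,cv2.COLOR_RGB2HSV).astype(int);H,S,V=h[...,0],h[...,1],h[...,2]
    return {'red':((H<8)|(H>172))&(S>120)&(V>50),'yellow':(H>20)&(H<34)&(S>130)&(V>60),'green':(H>45)&(H<88)&(S>100)&(V>30),
      'wood':(H>8)&(H<30)&(S>30)&(V>60)}
def draw(m,p,T,X,off,ss,val,pose):
    c,s=np.cos(pose[2]),np.sin(pose[2])
    W=X@np.array([[c,s,0],[-s,c,0],[0,0,1]])+[pose[0],pose[1],0]
    uv=(proj(p,W,T)-off+.5)*ss-.5
    cv2.fillConvexPoly(m,np.round(cv2.convexHull(uv.astype(np.float32))*16).astype(np.int32),val,lineType=cv2.LINE_AA,shift=4)
def model(p,T,roi,pose,o,bar,ss):
    u0,v0,w,h=roi;off=np.array([u0,v0])
    M=np.zeros((h*ss,w*ss),np.uint8);E=M.copy()
    for X in PARTS: draw(M,p,T,X,off,ss,255,pose)
    if bar:
        r=D[bar]/2;z=ZB[bar]
        draw(M,p,T,cyl(o-.085,o+.085,r,z),off,ss,0,pose)
        draw(E,p,T,cyl(o-.085,o+.085,r,z),off,ss,255,pose)
        draw(E,p,T,cyl(o-.055,o+.055,r,z),off,ss,0,pose)
    f=lambda m:cv2.resize(m,(w,h),interpolation=cv2.INTER_AREA)/255.
    return f(M),f(E)
def fit(views,col,bar,x0,ss=4):
    """views: list of (p,T)"""
    data=[]
    for p,T in views:
        W=np.array([[x0[0]+i*.11,x0[1]+j*.11,z] for i in(-1,1) for j in(-1,1) for z in(0,.07)])
        uv=proj(p,W,T);lo=np.clip(np.floor(uv.min(0)),0,[559,419]).astype(int);hi=np.clip(np.ceil(uv.max(0)),1,[560,420]).astype(int)
        m=masks(p["img"]);sl=np.s_[lo[1]:hi[1],lo[0]:hi[0]]
        g=lambda k:m[k][sl].astype(float)
        data.append((p,T,(lo[0],lo[1],hi[0]-lo[0],hi[1]-lo[1]),g(col),g(bar) if bar else None))
    def cost(q):
        t=0
        for p,T,roi,C,B in data:
            M,E=model(p,T,roi,q[:3],q[3]/1 if bar else 0,bar,ss)
            if B is not None and 0: pass
            near=cv2.dilate((M>0).astype(np.uint8),np.ones((9,9)))>0
            t+=np.abs(M-C)[near].sum()/M.sum()
            if bar:
                near=cv2.dilate((E>0).astype(np.uint8),np.ones((9,9)))>0
                t+=np.abs(E-B)[near].sum()/E.sum()
        return t/len(data)
    best=None
    for dy in(-.1,0,.1):
        x=np.array(list(x0)+[0.])
        x[2]+=dy
        S=np.vstack([x]+[x+d for d in np.diag([.012,.012,.1,.012])])
        r=minimize(cost,x,method='Nelder-Mead',options=dict(initial_simplex=S,xatol=1e-4,fatol=1e-4,maxiter=300))
        if best is None or r.fun<best.fun: best=r
    return best
E
python3 - <<'E'
from fit import *
t=pickle.load(open("top0.pkl","rb"));s=pickle.load(open("scene0.pkl","rb"))
G={'red':((185,198),.0,'green'),'yellow':((249,203),.08,'red'),'wood':((309,219),-.25,None),'green':((361,215),.1,'yellow')}
for k,(uv,y,b) in G.items():
    x=toplane(t,[uv],.01)[0]
    for nm,vs in(('top',[t]),('scene',[s]),('both',[t,s])):
        r=fit([(v,v["T"]) for v in vs],k,b,(x[0],x[1],y));print(k,nm,r.x.round(4),round(r.fun,3))
for n,uv,z in(('jar',(122,245),.07),('pl',(210,134),.01),('file',(323,138),.01),('purple',(374,295),.01),('big',(427,205),.05)):print(n,toplane(t,[uv],z).round(3))
E
```

```text
red top [ 0.5901  0.2361 -0.0326 -0.0071] 0.417
red scene [ 0.5862  0.236  -0.0285 -0.01  ] 0.527
red both [ 0.5886  0.2361 -0.028  -0.008 ] 0.565
yellow top [0.5733 0.0699 0.1165 0.0081] 0.491
yellow scene [0.5684 0.0694 0.1286 0.0066] 0.809
yellow both [0.5717 0.0699 0.1264 0.0073] 0.728
wood top [ 0.5348 -0.0813 -0.2357  0.0168] 0.054
wood scene [ 0.5302 -0.082  -0.2067  0.0028] 0.121
wood both [ 0.5339 -0.0811 -0.2379  0.0041] 0.094
green top [ 0.5486 -0.2149  0.1602  0.0034] 0.474
green scene [ 0.5431 -0.2158  0.17    0.0032] 0.602
green both [ 0.5469 -0.2148  0.1677  0.0028] 0.614
jar [[0.469 0.373 0.07 ]]
pl [[0.755 0.173 0.01 ]]
file [[ 0.746 -0.12   0.01 ]]
purple [[ 0.343 -0.249  0.01 ]]
big [[ 0.571 -0.375  0.05 ]]
```

```bash
cat >> h.py <<'E'
def goal(s,pos,yaw,log=True):
    """TCP pos, tool down, jaw axis at yaw+90deg (bar axis at yaw); picks nearer half turn. prints slide cm, angular deg from state pose"""
    Rc=quat(s["ee_rot"]);best=None
    for k in(0,np.pi):
        z=yaw+k  # tool z along bar dir
        zt=np.array([np.cos(z),np.sin(z),0]);xt=np.array([0,0,-1.]);yt=np.cross(zt,xt)
        Rg=R.from_matrix(np.c_[xt,yt,zt]);d=(Rc.inv()*Rg).as_rotvec(degrees=True)
        if best is None or np.linalg.norm(d)<np.linalg.norm(best[1]): best=(Rg,d)
    sl=Rc.inv().apply(np.array(pos)-s["ee_pos"])*100
    if log: print("slide",sl.round(2),"ang",best[1].round(2),"rows",max(np.linalg.norm(sl)/4.17,np.linalg.norm(best[1])/7.16).round(1))
E
python3 - <<'E'
from plant import *
from h import *
s=get_state();print(quat(s["ee_rot"]).as_matrix().round(3))
goal(s,[.589,.236,.36],-.03)
p=snapshot("wrist");print(p["T_tool_cam"],p["camera_matrix"])
E
```

```text
[[-0.001  0.385  0.923]
 [-0.002  0.923 -0.385]
 [-1.    -0.002  0.   ]]
slide [  4.43 -18.03  45.29] ang [-2.09e+01 -1.00e-02  1.00e-01] rows 11.7
[[ 1.65773295e-04 -3.25952017e-01  9.45386299e-01  3.04146809e-02]
 [ 9.99999985e-01  1.46088208e-05 -1.70312938e-04 -1.57269788e-04]
 [ 4.17028666e-05  9.45386314e-01  3.25952015e-01 -8.30333544e-02]
 [ 0.00000000e+00  0.00000000e+00  0.00000000e+00  1.00000000e+00]] [[342.28137892   0.         278.69923483]
 [  0.         342.28137892 213.09974678]
 [  0.           0.           1.        ]]
```

Call:
jog_arm(
  slide=[
    [4.4,-18,45.3],
    [4.4,-18,45.3],
    [4.4,-18,45.3],
    [4.4,-18,45.3],
    [4.4,-18,45.3],
    [4.4,-18,45.3],
    [4.4,-18,45.3],
    [4.4,-18,45.3],
    [4.4,-18,45.3],
    [4.4,-18,45.3],
  ],
  angular=[
    [-20.9,0,0],
    [-20.9,0,0],
    [-20.9,0,0],
    [-20.9,0,0],
    [-20.9,0,0],
    [-20.9,0,0],
    [-20.9,0,0],
    [-20.9,0,0],
    [-20.9,0,0],
    [-20.9,0,0],
  ],
)

```text
time_s: 0.98
ee_pos: [0.5386, 0.2853, 0.3669]
ee_rot: [0.707, 0.011, 0.707, -0.011]
wrist_force: [0.6, 0.9, -0.6]
opening: 0.0853
```

Run:
```python
from plant import *
from h import *
s=get_state();print(s["ee_pos"],s["joints"],s["time_s"])
goal(s,[.589,.236,.36],-.03)
```

```text
[0.53859307 0.2853484  0.36688185] [-0.37321041  0.72596086 -0.33751312  1.64857588  0.30530495  0.81990328
  0.69889045] 0.9833
slide [ 0.69 -4.78  5.19] ang [-0.01 -0.02  0.01] rows 1.7
```

Call:
jog_arm(
  slide=[
    [0.7,-4.8,5.2],
    [0.7,-4.8,5.2],
    [0.7,-4.8,5.2],
    [0.7,-4.8,5.2],
    [0.7,-4.8,5.2],
  ],
  angular=[
    [0,0,0],
    [0,0,0],
    [0,0,0],
    [0,0,0],
    [0,0,0],
  ],
)

```text
time_s: 1.4
ee_pos: [0.5873, 0.2384, 0.36]
ee_rot: [0.707, 0.011, 0.708, -0.01]
wrist_force: [-1.3, 1.4, -0.5]
opening: 0.0857
```

```bash
cat > look.py <<'E'
from plant import *
from fit import *
import sys
def look(name):
    s=get_state();p=snapshot("wrist");T=np.eye(4);T[:3,:3]=quat(s["ee_rot"]).as_matrix();T[:3,3]=s["ee_pos"];p["T"]=T@p["T_tool_cam"]
    cv2.imwrite(f"pics/{name}.png",p["img"][:,:,::-1]);pickle.dump((s,p),open(name+".pkl","wb"))
    print(s["time_s"],s["ee_pos"].round(4),s["joints"].round(2),s["wrist_force"].round(1),s["opening"]);return s,p
E
python3 - <<'E'
from look import *
s,p=look("w1")
goal(s,[.589,.236,.36],-.03)
r=fit([(p,p["T"])],'red','green',(.589,.236,-.03));print(r.x.round(4),r.fun)
E
```

```text
1.4 [0.5873 0.2384 0.36  ] [-0.27  0.77 -0.34  1.58  0.31  0.85  0.81] [-1.3  1.4 -0.5] 0.08569422107592792
slide [-0.   -0.23  0.18] ang [ 0.04 -0.08 -0.06] rows 0.1
[ 0.5911  0.2349 -0.0272 -0.0076] 0.15963389436946848
```

View pics/w1.png

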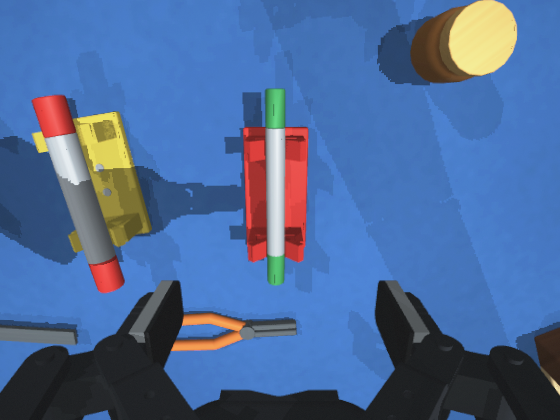

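Run:
```python
from plant import *
from h import *
s=get_state();goal(s,[.5835,.2351,.202],-.028)
```

```text
slide [15.82 -0.44 -0.3 ] ang [ 0.02 -0.07 -0.08] rows 3.8
```

Call:
jog_arm(
  slide=[
    [3,-0.4,-0.3],
    [6,-0.4,-0.3],
    [9,-0.4,-0.3],
    [9,-0.4,-0.3],
    [9,-0.4,-0.3],
  ],
  angular=[
    [0,0,0],
    [0,0,0],
    [0,0,0],
    [0,0,0],
    [0,0,0],
  ],
)

```text
time_s: 1.87
ee_pos: [0.5835, 0.2351, 0.2696]
ee_rot: [0.706, 0.009, 0.708, -0.01]
wrist_force: [-0.6, -0.3, -0.2]
opening: 0.0853
```

Run:
```python
from look import *
s,p=look("w2")
goal(s,[.5835,.2351,.202],-.028)
r=fit([(p,p["T"])],'red','green',(.589,.236,-.03));print(r.x.round(4),r.fun)
```

```text
1.8667 [0.5835 0.2351 0.2696] [-0.29  0.88 -0.3   1.65  0.37  0.67  0.76] [-0.6 -0.3 -0.2] 0.0853160025810112
slide [ 6.76 -0.    0.03] ang [ 0.05 -0.18  0.03] rows 1.6
[ 0.5917  0.235  -0.0285 -0.0085] 0.14964060609150603
```

Call:
jog_arm(
  slide=[
    [3,0,0],
    [5.5,0,0],
    [6.8,0,0],
    [6.8,0,0],
    [6.8,0,0],
  ],
  angular=[
    [0,0,0],
    [0,0,0],
    [0,0,0],
    [0,0,0],
    [0,0,0],
  ],
)

```text
time_s: 2.33
ee_pos: [0.5852, 0.2344, 0.2035]
ee_rot: [0.707, 0.011, 0.707, -0.01]
wrist_force: [0.3, 0.3, 0.9]
opening: 0.0854
```

Call:
jog_arm(
  slide=[
    [0,0,0],
    [0,0,0],
    [0,0,0],
    [0,0,0],
    [0,0,0],
    [0,0,0],
    [0,0,0],
    [0,0,0],
    [0,0,0],
    [0,0,0],
  ],
  angular=[
    [0,0,0],
    [0,0,0],
    [0,0,0],
    [0,0,0],
    [0,0,0],
    [0,0,0],
    [0,0,0],
    [0,0,0],
    [0,0,0],
    [0,0,0],
  ],
  jaw=1,
)

```text
time_s: 3.17
ee_pos: [0.585, 0.2352, 0.203]
ee_rot: [0.708, 0.011, 0.707, -0.009]
wrist_force: [-0.9, 4.1, 6.0]
opening: 0.0142
```

Call:
jog_arm(
  slide=[
    [-1,0,0],
    [-2.5,0,0],
    [-5,0,0],
    [-8,0,0],
    [-11,0,0],
    [-11,0,0],
    [-11,0,0],
  ],
  angular=[
    [0,0,0],
    [0,0,0],
    [0,0,0],
    [0,0,0],
    [0,0,0],
    [0,0,0],
    [0,0,0],
  ],
)

```text
time_s: 3.75
ee_pos: [0.5853, 0.2323, 0.3135]
ee_rot: [0.708, 0.011, 0.706, -0.012]
wrist_force: [-0.1, -0.2, -4.0]
opening: 0.0141
```

Run:
```python
from look import *
s,p=look("w3")
goal(s,[.534,-.081,.33],-.238)
```

```text
3.75 [0.5853 0.2323 0.3135] [-0.28  0.82 -0.32  1.63  0.35  0.75  0.78] [-0.1 -0.2 -4. ] 0.014069146494153079
slide [ -1.62 -31.48  -4.13] ang [11.83  0.11  0.06] rows 7.6
```

View pics/w3.png

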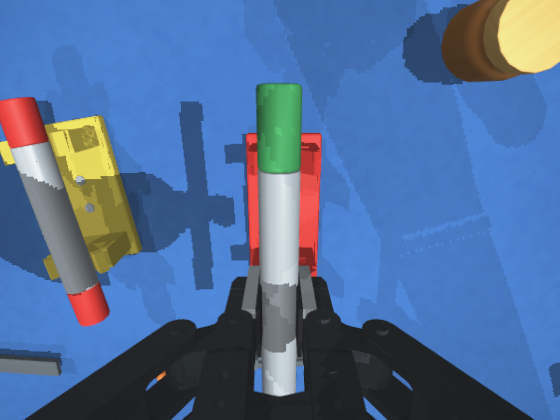

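Call:
jog_arm(
  slide=[
    [-1.6,-31.5,-4.1],
    [-1.6,-31.5,-4.1],
    [-1.6,-31.5,-4.1],
    [-1.6,-31.5,-4.1],
    [-1.6,-31.5,-4.1],
    [-1.6,-31.5,-4.1],
    [-1.6,-31.5,-4.1],
    [-1.6,-31.5,-4.1],
    [-1.6,-31.5,-4.1],
    [-1.6,-31.5,-4.1],
  ],
  angular=[
    [11.8,0,0],
    [11.8,0,0],
    [11.8,0,0],
    [11.8,0,0],
    [11.8,0,0],
    [11.8,0,0],
    [11.8,0,0],
    [11.8,0,0],
    [11.8,0,0],
    [11.8,0,0],
  ],
)

```text
time_s: 4.63
ee_pos: [0.5329, -0.0831, 0.3264]
ee_rot: [0.7, 0.084, 0.704, -0.086]
wrist_force: [0.6, 0.7, -3.3]
opening: 0.0139
```

Run:
```python
from look import *
s,p=look("w4")
goal(s,[.536,-.0815,.25],-.238)
```

```text
4.6333 [ 0.5329 -0.0831  0.3264] [ 0.26  0.7  -0.32  1.89  0.37  0.61  1.04] [ 0.6  0.7 -3.3] 0.013856251331224503
slide [7.64 0.25 0.3 ] ang [-0.2  -0.26  0.16] rows 1.8
```

View pics/w4.png

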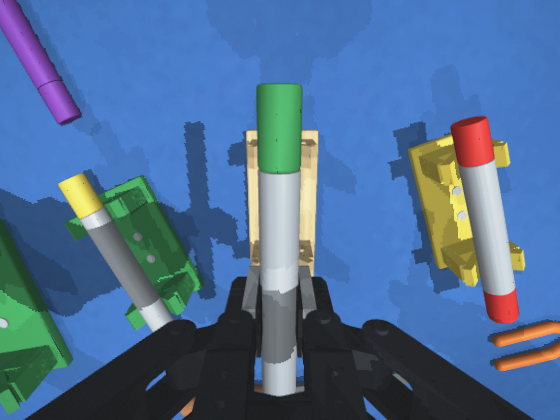

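```bash
cat >> fit.py <<'E'
def fit_ign(p,T,col,x0,ign,ss=4):
    C=masks(p["img"])[col].astype(float);roi=(0,0,560,420)
    def cost(q):
        M,_=model(p,T,roi,q,0,None,ss);near=(cv2.dilate((M>0).astype(np.uint8),np.ones((11,11)))>0)&~ign
        return np.abs(M-C)[near].sum()/M[~ign].sum()
    x=np.array(x0);S=np.vstack([x]+[x+d for d in np.diag([.006,.006,.06])])
    return minimize(cost,x,method='Nelder-Mead',options=dict(initial_simplex=S,xatol=1e-4,fatol=1e-4,maxiter=120))
def handign():
    g=np.zeros((420,560),bool);g[:,250:310]=1;g[250:]=1;return g
E
python3 - <<'E'
from fit import *
s,p=pickle.load(open("w4.pkl","rb"))
g=np.zeros((420,560),bool);g[:,254:304]=1;g[258:]=1
r=fit_ign(p,p["T"],'wood',[.535,-.0815,-.238],g,2);print(r.x.round(4),r.fun)
E
```

```text
[ 0.5363 -0.0825 -0.237 ] 0.07367129118958472
```

Run:
```python
from plant import *
from h import *
s=get_state();goal(s,[.537,-.0825,.203],-.237)
```

```text
slide [12.37 -0.08  0.43] ang [-0.05 -0.21  0.04] rows 3.0
```

Call:
jog_arm(
  slide=[
    [3,-0.1,0.4],
    [6,-0.1,0.4],
    [9,-0.1,0.4],
    [10.5,-0.1,0.4],
    [11.2,-0.1,0.4],
    [11.8,-0.1,0.4],
    [12.2,-0.1,0.4],
    [12.4,-0.1,0.4],
    [12.4,-0.1,0.4],
  ],
  angular=[
    [0,0,0],
    [0,0,0],
    [0,0,0],
    [0,0,0],
    [0,0,0],
    [0,0,0],
    [0,0,0],
    [0,0,0],
    [0,0,0],
  ],
)

```text
time_s: 5.43
ee_pos: [0.5384, -0.0816, 0.2047]
ee_rot: [0.703, 0.083, 0.702, -0.083]
wrist_force: [0.4, 0.6, -2.9]
opening: 0.0144
```

Call:
jog_arm(
  slide=[
    [0.1,0,0],
    [0.2,0,0],
    [0.2,0,0],
  ],
  angular=[
    [0,0,0],
    [0,0,0],
    [0,0,0],
  ],
)

```text
time_s: 5.68
ee_pos: [0.5384, -0.0823, 0.203]
ee_rot: [0.703, 0.083, 0.702, -0.084]
wrist_force: [0.5, -1.6, 0.7]
opening: 0.0138
```

Contact. Release and rise.

Call:
jog_arm(
  slide=[
    [0,0,0],
    [0,0,0],
    [0,0,0],
    [0,0,0],
    [0,0,0],
    [0,0,0],
    [0,0,0],
  ],
  angular=[
    [0,0,0],
    [0,0,0],
    [0,0,0],
    [0,0,0],
    [0,0,0],
    [0,0,0],
    [0,0,0],
  ],
  jaw=-1,
)

```text
time_s: 6.27
ee_pos: [0.5381, -0.0818, 0.2022]
ee_rot: [0.702, 0.083, 0.702, -0.083]
wrist_force: [-0.1, -1.0, 0.0]
opening: 0.0858
```

Call:
jog_arm(
  slide=[
    [-3,0,0],
    [-6,0,0],
    [-10,0,0],
    [-14,0,0],
    [-14,0,0],
  ],
  angular=[
    [0,0,0],
    [0,0,0],
    [0,0,0],
    [0,0,0],
    [0,0,0],
  ],
)

```text
time_s: 6.68
ee_pos: [0.5403, -0.0816, 0.349]
ee_rot: [0.707, 0.084, 0.698, -0.083]
wrist_force: [1.3, -0.3, 0.1]
opening: 0.0856
```

Run:
```python
from look import *
s,p=look("w5")
r=fit([(p,p["T"])],'wood','green',(.536,-.082,-.237));print(r.x.round(4),r.fun)
goal(s,[.573,.0694,.35],.12)
```

```text
6.6833 [ 0.5403 -0.0816  0.349 ] [ 0.27  0.68 -0.35  1.86  0.36  0.65  1.05] [ 1.3 -0.3  0.1] 0.08562784510411846
[ 0.5356 -0.0823 -0.238   0.0015] 0.15514324942245739
slide [-0.06 15.45 -0.36] ang [-2.042e+01  7.300e-01 -2.000e-02] rows 3.7
```

View pics/w5.png

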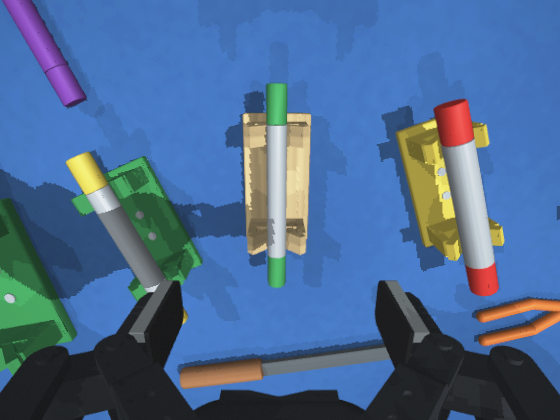

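Call:
jog_arm(
  slide=[
    [0,15.4,-0.4],
    [0,15.4,-0.4],
    [0,15.4,-0.4],
    [0,15.4,-0.4],
    [0,15.4,-0.4],
    [0,15.4,-0.4],
    [0,15.4,-0.4],
  ],
  angular=[
    [-20.4,0.5,0],
    [-20.4,0.5,0],
    [-20.4,0.5,0],
    [-20.4,0.5,0],
    [-20.4,0.5,0],
    [-20.4,0.5,0],
    [-20.4,0.5,0],
  ],
)

```text
time_s: 7.32
ee_pos: [0.5697, 0.0679, 0.3411]
ee_rot: [0.702, -0.043, 0.71, 0.042]
wrist_force: [0.2, -0.6, 0.5]
opening: 0.0852
```

Run:
```python
from look import *
s,p=look("w6")
r=fit([(p,p["T"])],'yellow','red',(.573,.07,.12));print(r.x.round(4),r.fun)
x,y,a,o=r.x
goal(s,[x+o*np.cos(a),y+o*np.sin(a),.208],a)
```

```text
7.3167 [0.5697 0.0679 0.3411] [ 0.05  0.73 -0.42  1.77  0.42  0.74  1.09] [ 0.2 -0.6  0.5] 0.08522293469693536
[0.5755 0.0694 0.1162 0.0069] 0.20593390256546348
slide [13.29  0.07  1.43] ang [ 0.19 -0.65  0.01] rows 3.2
```

View pics/w6.png

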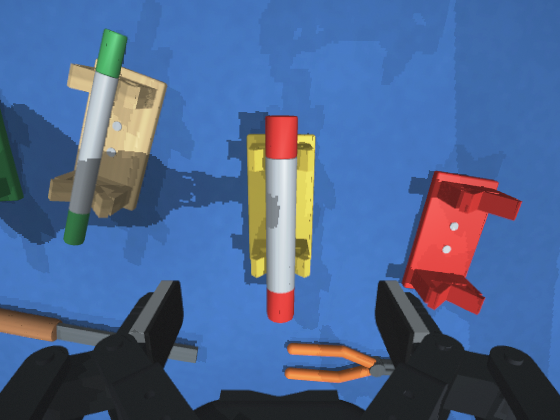

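Call:
jog_arm(
  slide=[
    [3,0.1,1.4],
    [6,0.1,1.4],
    [9,0.1,1.4],
    [11.5,0.1,1.4],
    [13.3,0.1,1.4],
    [13.3,0.1,1.4],
    [13.3,0.1,1.4],
  ],
  angular=[
    [0,-0.5,0],
    [0,-0.5,0],
    [0,-0.5,0],
    [0,-0.5,0],
    [0,-0.5,0],
    [0,-0.5,0],
    [0,-0.5,0],
  ],
)

```text
time_s: 7.95
ee_pos: [0.5824, 0.07, 0.2084]
ee_rot: [0.705, -0.042, 0.707, 0.042]
wrist_force: [-0.1, -0.0, 1.0]
opening: 0.0852
```

Call:
jog_arm(
  slide=[
    [0,0,0],
    [0,0,0],
    [0,0,0],
    [0,0,0],
    [0,0,0],
    [0,0,0],
    [0,0,0],
    [0,0,0],
    [0,0,0],
    [0,0,0],
  ],
  angular=[
    [0,0,0],
    [0,0,0],
    [0,0,0],
    [0,0,0],
    [0,0,0],
    [0,0,0],
    [0,0,0],
    [0,0,0],
    [0,0,0],
    [0,0,0],
  ],
  jaw=1,
)

```text
time_s: 8.78
ee_pos: [0.5832, 0.0709, 0.2101]
ee_rot: [0.706, -0.042, 0.705, 0.042]
wrist_force: [-0.4, -1.6, 6.0]
opening: 0.0228
```

Call:
jog_arm(
  slide=[
    [-1,0,0],
    [-2.5,0,0],
    [-5,0,0],
    [-8,0,0],
    [-11,0,0],
    [-12,0,0],
    [-12,0,0],
  ],
  angular=[
    [0,0,0],
    [0,0,0],
    [0,0,0],
    [0,0,0],
    [0,0,0],
    [0,0,0],
    [0,0,0],
  ],
)

```text
time_s: 9.37
ee_pos: [0.5834, 0.0717, 0.3315]
ee_rot: [0.708, -0.041, 0.704, 0.043]
wrist_force: [1.0, -0.3, -7.6]
opening: 0.0221
```

Run:
```python
from look import *
s,p=look("w7")
goal(s,[.5915,.235,.33],-.028)
```

```text
9.3667 [0.5834 0.0717 0.3315] [ 0.04  0.76 -0.42  1.75  0.43  0.72  1.09] [ 1.  -0.3 -7.6] 0.02214034334849484
slide [ 0.21 16.12  2.75] ang [ 8.48  0.29 -0.15] rows 3.9
```

View pics/w7.png

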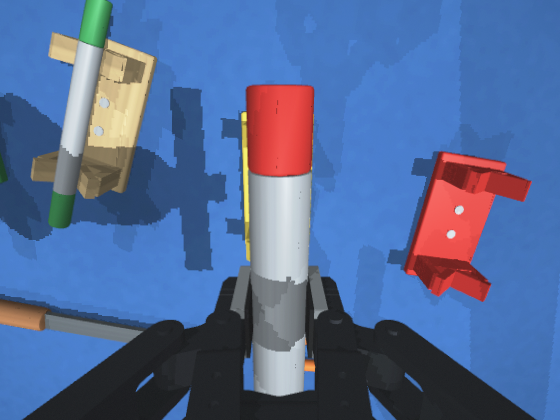

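Call:
jog_arm(
  slide=[
    [0.2,16.1,2.8],
    [0.2,16.1,2.8],
    [0.2,16.1,2.8],
    [0.2,16.1,2.8],
    [0.2,16.1,2.8],
    [0.2,16.1,2.8],
    [0.2,16.1,2.8],
    [0.2,16.1,2.8],
  ],
  angular=[
    [8.5,0,0],
    [8.5,0,0],
    [8.5,0,0],
    [8.5,0,0],
    [8.5,0,0],
    [8.5,0,0],
    [8.5,0,0],
    [8.5,0,0],
  ],
)

```text
time_s: 10.08
ee_pos: [0.5911, 0.2324, 0.3253]
ee_rot: [0.706, 0.01, 0.708, -0.011]
wrist_force: [-0.6, 0.2, -6.6]
opening: 0.0221
```

Run:
```python
from look import *
s,p=look("w8")
goal(s,[.592,.235,.209],-.028)
```

```text
10.0833 [0.5911 0.2324 0.3253] [-0.26  0.81 -0.35  1.6   0.36  0.8   0.78] [-0.6  0.2 -6.6] 0.02207029199310419
slide [11.63  0.29  0.12] ang [-0.12 -0.18  0.14] rows 2.8
```

View pics/w8.png

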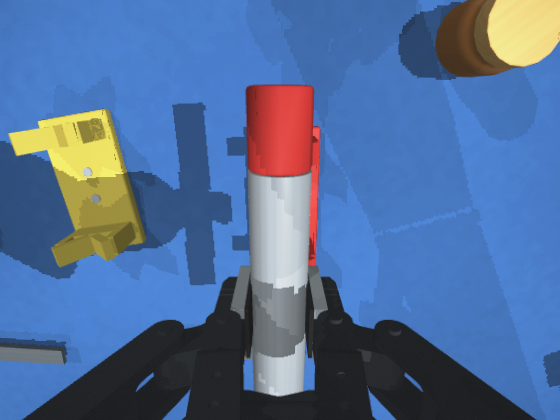

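Call:
jog_arm(
  slide=[
    [3,0.3,0.1],
    [6,0.3,0.1],
    [8.5,0.3,0.1],
    [10,0.3,0.1],
    [10.7,0.3,0.1],
    [11.2,0.3,0.1],
    [11.4,0.3,0.1],
    [11.4,0.3,0.1],
  ],
  angular=[
    [0,0,0],
    [0,0,0],
    [0,0,0],
    [0,0,0],
    [0,0,0],
    [0,0,0],
    [0,0,0],
    [0,0,0],
  ],
)

```text
time_s: 10.8
ee_pos: [0.5929, 0.2375, 0.2139]
ee_rot: [0.707, 0.011, 0.707, -0.01]
wrist_force: [-0.7, -0.4, -6.0]
opening: 0.022
```

Call:
jog_arm(
  slide=[
    [0.1,0,0],
    [0.2,0,0],
  ],
  angular=[
    [0,0,0],
    [0,0,0],
  ],
)

```text
time_s: 10.97
ee_pos: [0.593, 0.2377, 0.2128]
ee_rot: [0.708, 0.011, 0.706, -0.009]
wrist_force: [-0.6, -2.4, 0.2]
opening: 0.0219
```

Call:
jog_arm(
  slide=[
    [0.1,-0.1,0],
    [0.2,-0.1,0],
    [0.2,-0.1,0],
  ],
  angular=[
    [0,0,0],
    [0,0,0],
    [0,0,0],
  ],
)

```text
time_s: 11.22
ee_pos: [0.5931, 0.236, 0.2106]
ee_rot: [0.708, 0.011, 0.706, -0.01]
wrist_force: [-1.0, -2.9, 4.7]
opening: 0.0223
```

Call:
jog_arm(
  slide=[
    [0,-0.1,0],
    [0,-0.1,0],
  ],
  angular=[
    [0,0,0],
    [0,0,0],
  ],
)

```text
time_s: 11.38
ee_pos: [0.593, 0.2354, 0.2103]
ee_rot: [0.708, 0.011, 0.706, -0.01]
wrist_force: [0.9, -3.4, 5.6]
opening: 0.0218
```

Call:
jog_arm(
  slide=[
    [0,0,0],
    [0,0,0],
    [0,0,0],
    [0,0,0],
    [0,0,0],
    [0,0,0],
    [0,0,0],
  ],
  angular=[
    [0,0,0],
    [0,0,0],
    [0,0,0],
    [0,0,0],
    [0,0,0],
    [0,0,0],
    [0,0,0],
  ],
  jaw=-1,
)

```text
time_s: 11.97
ee_pos: [0.5923, 0.2359, 0.2093]
ee_rot: [0.707, 0.011, 0.707, -0.009]
wrist_force: [-0.2, 0.6, -0.2]
opening: 0.0854
```

Call:
jog_arm(
  slide=[
    [-3,0,0],
    [-6,0,0],
    [-10,0,0],
    [-14,0,0],
    [-14,0,0],
    [-14,0,0],
  ],
  angular=[
    [0,0,0],
    [0,0,0],
    [0,0,0],
    [0,0,0],
    [0,0,0],
    [0,0,0],
  ],
)

```text
time_s: 12.47
ee_pos: [0.5931, 0.236, 0.3523]
ee_rot: [0.709, 0.012, 0.705, -0.009]
wrist_force: [-0.5, 0.5, -1.1]
opening: 0.0853
```

Run:
```python
from look import *
s,p=look("w9")
goal(s,[.548,-.215,.35],.165)
# red on red: end extents along axis from top
```

```text
12.4667 [0.5931 0.236  0.3523] [-0.25  0.78 -0.37  1.57  0.35  0.85  0.79] [-0.5  0.5 -1.1] 0.08528418552091183
slide [ 1.000e-02 -4.521e+01 -3.220e+00] ang [-11.09   0.33  -0.23] rows 10.9
```

View pics/w9.png

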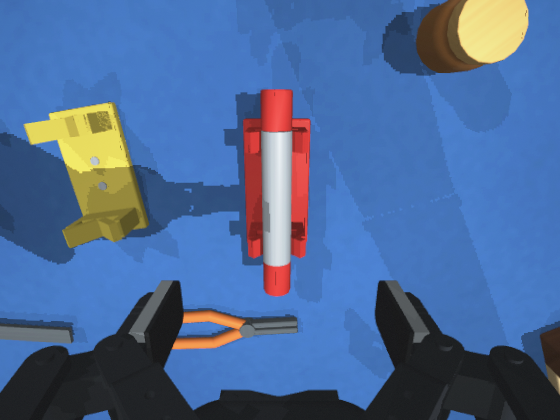

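Run:
```python
from fit import *
s,p=pickle.load(open("w9.pkl","rb"))
X=toplane(p,[(277,89),(277,131),(277,265),(277,294)],.065,p["T"]);print(X.round(4),X[[0,3]].mean(0),X[[1,2]].mean(0))
```

```text
[[0.5069 0.238  0.065 ]
 [0.5361 0.2371 0.065 ]
 [0.6461 0.2338 0.065 ]
 [0.6743 0.233  0.065 ]] [0.59063634 0.23549981 0.065     ] [0.59113485 0.23548765 0.065     ]
```

Call:
jog_arm(
  slide=[
    [0,-45.2,-3.2],
    [0,-45.2,-3.2],
    [0,-45.2,-3.2],
    [0,-45.2,-3.2],
    [0,-45.2,-3.2],
    [0,-45.2,-3.2],
    [0,-45.2,-3.2],
    [0,-45.2,-3.2],
    [0,-45.2,-3.2],
    [0,-45.2,-3.2],
  ],
  angular=[
    [-11.1,0,0],
    [-11.1,0,0],
    [-11.1,0,0],
    [-11.1,0,0],
    [-11.1,0,0],
    [-11.1,0,0],
    [-11.1,0,0],
    [-11.1,0,0],
    [-11.1,0,0],
    [-11.1,0,0],
  ],
)

```text
time_s: 13.35
ee_pos: [0.5499, -0.1811, 0.3468]
ee_rot: [0.703, -0.058, 0.706, 0.06]
wrist_force: [0.1, 0.4, 0.3]
opening: 0.0854
```

Run:
```python
from look import *
s=get_state()
goal(s,[.548,-.215,.35],.165)
```

```text
slide [-0.32 -3.31 -0.75] ang [ 0.04 -0.18 -0.18] rows 0.8
```

Call:
jog_arm(
  slide=[
    [0,-3.3,-0.7],
    [0,-3.3,-0.7],
    [0,-3.3,-0.7],
    [0,-3.3,-0.7],
  ],
  angular=[
    [0,0,0],
    [0,0,0],
    [0,0,0],
    [0,0,0],
  ],
)

```text
time_s: 13.68
ee_pos: [0.5493, -0.212, 0.3473]
ee_rot: [0.704, -0.057, 0.705, 0.06]
wrist_force: [0.0, 1.2, -0.2]
opening: 0.0855
```

Run:
```python
from look import *
s,p=look("w10")
r=fit([(p,p["T"])],'green','yellow',(.548,-.215,.165));print(r.x.round(4),r.fun)
x,y,a,o=r.x
goal(s,[x+o*np.cos(a),y+o*np.sin(a),.205],a)
```

```text
13.6833 [ 0.5493 -0.212   0.3473] [ 0.57  0.75 -0.49  1.72  0.46  0.79  1.6 ] [ 0.   1.2 -0.2] 0.08545605016071606
[ 0.5491 -0.2155  0.1657  0.0042] 0.1562488980706844
slide [14.22 -0.4   0.36] ang [ 0.01 -0.09 -0.23] rows 3.4
```

View pics/w10.png

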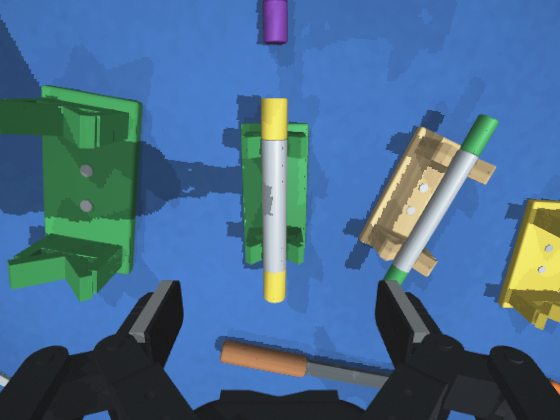

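Call:
jog_arm(
  slide=[
    [3,-0.4,0.4],
    [6,-0.4,0.4],
    [9,-0.4,0.4],
    [12,-0.4,0.4],
    [14.2,-0.4,0.4],
    [14.2,-0.4,0.4],
    [14.2,-0.4,0.4],
  ],
  angular=[
    [0,0,0],
    [0,0,0],
    [0,0,0],
    [0,0,0],
    [0,0,0],
    [0,0,0],
    [0,0,0],
  ],
)

```text
time_s: 14.32
ee_pos: [0.5543, -0.2138, 0.2059]
ee_rot: [0.704, -0.058, 0.705, 0.061]
wrist_force: [0.7, 0.8, 0.5]
opening: 0.0856
```

Call:
jog_arm(
  slide=[
    [0,0,0],
    [0,0,0],
    [0,0,0],
    [0,0,0],
    [0,0,0],
    [0,0,0],
    [0,0,0],
    [0,0,0],
    [0,0,0],
    [0,0,0],
  ],
  angular=[
    [0,0,0],
    [0,0,0],
    [0,0,0],
    [0,0,0],
    [0,0,0],
    [0,0,0],
    [0,0,0],
    [0,0,0],
    [0,0,0],
    [0,0,0],
  ],
  jaw=1,
)

```text
time_s: 15.15
ee_pos: [0.5544, -0.2144, 0.2077]
ee_rot: [0.705, -0.058, 0.704, 0.06]
wrist_force: [-1.7, 2.7, 6.5]
opening: 0.0184
```

Call:
jog_arm(
  slide=[
    [-1,0,0],
    [-2.5,0,0],
    [-5,0,0],
    [-8,0,0],
    [-11,0,0],
    [-12,0,0],
    [-12,0,0],
  ],
  angular=[
    [0,0,0],
    [0,0,0],
    [0,0,0],
    [0,0,0],
    [0,0,0],
    [0,0,0],
    [0,0,0],
  ],
)

```text
time_s: 15.73
ee_pos: [0.5551, -0.2165, 0.3294]
ee_rot: [0.707, -0.058, 0.703, 0.058]
wrist_force: [1.2, -0.6, -4.2]
opening: 0.0181
```

Run:
```python
from look import *
s,p=look("w11")
goal(s,[.575,.0694,.325],.117)
```

```text
15.7333 [ 0.5551 -0.2165  0.3294] [ 0.56  0.78 -0.48  1.72  0.49  0.76  1.58] [ 1.2 -0.6 -4.2] 0.018058741850502373
slide [ 0.45 27.88  6.65] ang [2.73 0.3  0.05] rows 6.9
```

View pics/w11.png

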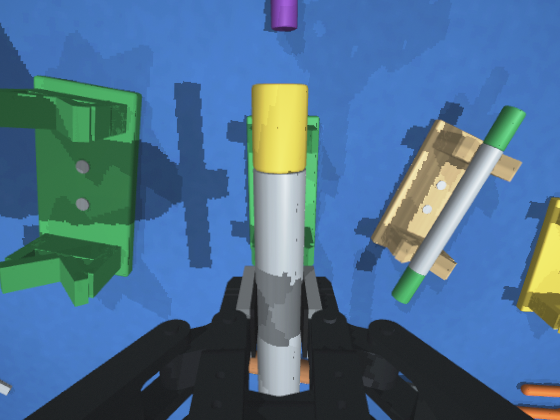

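Call:
jog_arm(
  slide=[
    [0.4,27.9,6.8],
    [0.4,27.9,6.8],
    [0.4,27.9,6.8],
    [0.4,27.9,6.8],
    [0.4,27.9,6.8],
    [0.4,27.9,6.8],
    [0.4,27.9,6.8],
    [0.4,27.9,6.8],
    [0.4,27.9,6.8],
    [0.4,27.9,6.8],
  ],
  angular=[
    [2.7,0,0],
    [2.7,0,0],
    [2.7,0,0],
    [2.7,0,0],
    [2.7,0,0],
    [2.7,0,0],
    [2.7,0,0],
    [2.7,0,0],
    [2.7,0,0],
    [2.7,0,0],
  ],
)

```text
time_s: 16.62
ee_pos: [0.5746, 0.0697, 0.3211]
ee_rot: [0.704, -0.042, 0.707, 0.042]
wrist_force: [-0.1, -0.2, -4.2]
opening: 0.0181
```

Run:
```python
from look import *
s,p=look("w12")
goal(s,[.5763,.0695,.207],.117)
```

```text
16.6167 [0.5746 0.0697 0.3211] [ 0.03  0.76 -0.4   1.78  0.44  0.7   1.08] [-0.1 -0.2 -4.2] 0.01805383155771062
slide [11.4  -0.04  0.21] ang [ 0.11 -0.24  0.01] rows 2.7
```

View pics/w12.png

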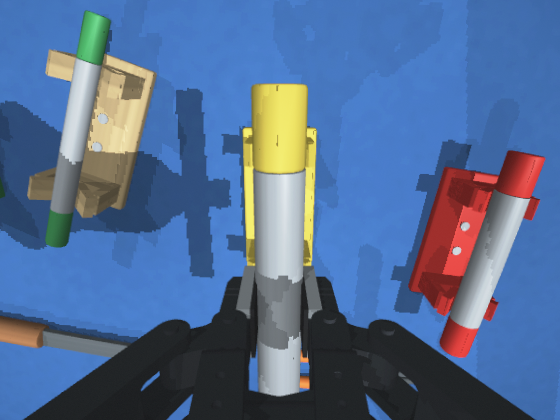

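Well centred over the yellow cradle (280, 195).

Call:
jog_arm(
  slide=[
    [3,0,0.2],
    [6,0,0.2],
    [8.5,0,0.2],
    [10,0,0.2],
    [10.7,0,0.2],
    [11.1,0,0.2],
    [11.3,0,0.2],
    [11.4,0,0.2],
    [11.4,0,0.2],
  ],
  angular=[
    [0,0,0],
    [0,0,0],
    [0,0,0],
    [0,0,0],
    [0,0,0],
    [0,0,0],
    [0,0,0],
    [0,0,0],
    [0,0,0],
  ],
)

```text
time_s: 17.42
ee_pos: [0.5778, 0.0705, 0.2099]
ee_rot: [0.706, -0.041, 0.705, 0.042]
wrist_force: [-0.0, 0.5, -4.1]
opening: 0.0178
```

Call:
jog_arm(
  slide=[
    [0.1,0,0],
    [0.2,0,0],
    [0.2,0,0],
  ],
  angular=[
    [0,0,0],
    [0,0,0],
    [0,0,0],
  ],
)

```text
time_s: 17.67
ee_pos: [0.578, 0.0704, 0.208]
ee_rot: [0.707, -0.041, 0.705, 0.042]
wrist_force: [1.0, -0.0, 2.5]
opening: 0.0182
```

Call:
jog_arm(
  slide=[
    [0,0,0],
    [0,0,0],
    [0,0,0],
    [0,0,0],
    [0,0,0],
    [0,0,0],
    [0,0,0],
  ],
  angular=[
    [0,0,0],
    [0,0,0],
    [0,0,0],
    [0,0,0],
    [0,0,0],
    [0,0,0],
    [0,0,0],
  ],
  jaw=-1,
)

```text
time_s: 18.25
ee_pos: [0.5774, 0.0708, 0.2071]
ee_rot: [0.706, -0.041, 0.706, 0.042]
wrist_force: [0.1, 0.0, 1.0]
opening: 0.0855
```

Call:
jog_arm(
  slide=[
    [-3,0,0],
    [-6,0,0],
    [-10,0,0],
    [-14,0,0],
    [-14,0,0],
    [-14,0,0],
  ],
  angular=[
    [0,0,0],
    [0,0,0],
    [0,0,0],
    [0,0,0],
    [0,0,0],
    [0,0,0],
  ],
)

```text
time_s: 18.75
ee_pos: [0.5781, 0.0707, 0.3497]
ee_rot: [0.708, -0.041, 0.704, 0.043]
wrist_force: [0.4, -0.2, -1.1]
opening: 0.0853
```

Run:
```python
from look import *
s,p=look("w13")
goal(s,[.536,-.0825,.35],-.238)
```

```text
18.75 [0.5781 0.0707 0.3497] [ 0.05  0.73 -0.43  1.75  0.42  0.75  1.1 ] [ 0.4 -0.2 -1.1] 0.08534041904485665
slide [ -0.1  -14.72  -5.99] ang [20.4   0.3  -0.17] rows 3.8
```

View pics/w13.png

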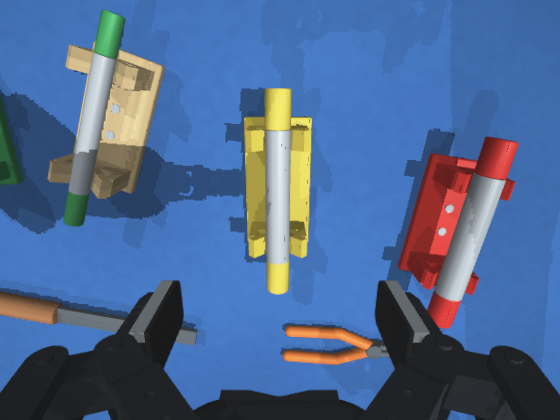

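Yellow is seated, symmetric over both saddles. Now the green bar.

Call:
jog_arm(
  slide=[
    [0,-14.7,-6],
    [0,-14.7,-6],
    [0,-14.7,-6],
    [0,-14.7,-6],
    [0,-14.7,-6],
    [0,-14.7,-6],
    [0,-14.7,-6],
  ],
  angular=[
    [20.4,0,0],
    [20.4,0,0],
    [20.4,0,0],
    [20.4,0,0],
    [20.4,0,0],
    [20.4,0,0],
    [20.4,0,0],
  ],
)

```text
time_s: 19.38
ee_pos: [0.5349, -0.082, 0.3457]
ee_rot: [0.701, 0.085, 0.703, -0.083]
wrist_force: [0.8, 0.5, 0.5]
opening: 0.0853
```

Run:
```python
from look import *
s,p=look("w14")
r=fit([(p,p["T"])],'wood','green',(.536,-.082,-.237));print(r.x.round(4),r.fun)
x,y,a,o=r.x
goal(s,[x+o*np.cos(a),y+o*np.sin(a),.202],a)
```

```text
19.3833 [ 0.5349 -0.082   0.3457] [ 0.28  0.68 -0.35  1.87  0.36  0.65  1.05] [0.8 0.5 0.5] 0.08530697942153063
[ 0.5356 -0.0822 -0.2377  0.0013] 0.15202489025143845
slide [14.37 -0.04  0.24] ang [ 0.03 -0.16 -0.12] rows 3.4
```

Call:
jog_arm(
  slide=[
    [3,0,0.2],
    [6,0,0.2],
    [9,0,0.2],
    [12,0,0.2],
    [14.3,0,0.2],
    [14.3,0,0.2],
    [14.3,0,0.2],
  ],
  angular=[
    [0,0,0],
    [0,0,0],
    [0,0,0],
    [0,0,0],
    [0,0,0],
    [0,0,0],
    [0,0,0],
  ],
)

```text
time_s: 20.02
ee_pos: [0.537, -0.0809, 0.2029]
ee_rot: [0.701, 0.084, 0.703, -0.082]
wrist_force: [0.2, 0.6, -0.1]
opening: 0.0853
```

Call:
jog_arm(
  slide=[
    [0,0,0],
    [0,0,0],
    [0,0,0],
    [0,0,0],
    [0,0,0],
    [0,0,0],
    [0,0,0],
    [0,0,0],
    [0,0,0],
    [0,0,0],
  ],
  angular=[
    [0,0,0],
    [0,0,0],
    [0,0,0],
    [0,0,0],
    [0,0,0],
    [0,0,0],
    [0,0,0],
    [0,0,0],
    [0,0,0],
    [0,0,0],
  ],
  jaw=1,
)

```text
time_s: 20.85
ee_pos: [0.5374, -0.0825, 0.2046]
ee_rot: [0.702, 0.085, 0.702, -0.083]
wrist_force: [-1.6, -0.4, 6.3]
opening: 0.0141
```

Call:
jog_arm(
  slide=[
    [-1,0,0],
    [-2.5,0,0],
    [-5,0,0],
    [-8,0,0],
    [-11,0,0],
    [-12,0,0],
    [-12,0,0],
  ],
  angular=[
    [0,0,0],
    [0,0,0],
    [0,0,0],
    [0,0,0],
    [0,0,0],
    [0,0,0],
    [0,0,0],
  ],
)

```text
time_s: 21.43
ee_pos: [0.5378, -0.0831, 0.3264]
ee_rot: [0.704, 0.085, 0.7, -0.083]
wrist_force: [-0.1, -0.6, -3.3]
opening: 0.0139
```

Run:
```python
from look import *
s,p=look("w15")
goal(s,[.5495,-.2153,.325],.1657)
```

```text
21.4333 [ 0.5378 -0.0831  0.3264] [ 0.27  0.71 -0.34  1.88  0.39  0.61  1.02] [-0.1 -0.6 -3.3] 0.013946829460268633
slide [  0.13 -12.57   4.26] ang [-23.15   0.3   -0.08] rows 3.2
```

View pics/w15.png

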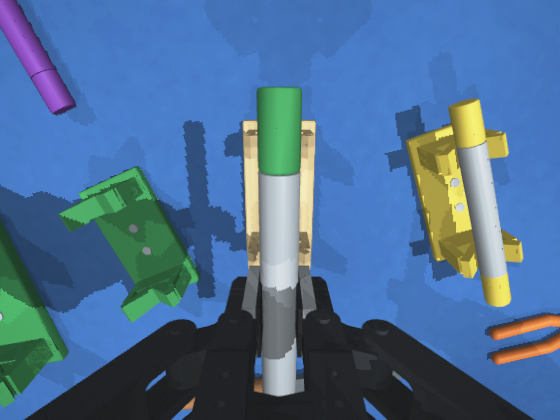

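Call:
jog_arm(
  slide=[
    [0.1,-12.6,4.3],
    [0.1,-12.6,4.3],
    [0.1,-12.6,4.3],
    [0.1,-12.6,4.3],
    [0.1,-12.6,4.3],
    [0.1,-12.6,4.3],
    [0.1,-12.6,4.3],
  ],
  angular=[
    [-23.1,0,0],
    [-23.1,0,0],
    [-23.1,0,0],
    [-23.1,0,0],
    [-23.1,0,0],
    [-23.1,0,0],
    [-23.1,0,0],
  ],
)

```text
time_s: 22.07
ee_pos: [0.5488, -0.2142, 0.321]
ee_rot: [0.704, -0.057, 0.706, 0.06]
wrist_force: [-0.4, -0.5, -2.4]
opening: 0.0142
```

Run:
```python
from look import *
s,p=look("w16")
goal(s,[.5495,-.2153,.204],.1657)
```

```text
22.0667 [ 0.5488 -0.2142  0.321 ] [ 0.57  0.79 -0.49  1.74  0.51  0.74  1.56] [-0.4 -0.5 -2.4] 0.014159192424211861
slide [11.7  -0.17  0.08] ang [ 0.06 -0.13 -0.25] rows 2.8
```

View pics/w16.png

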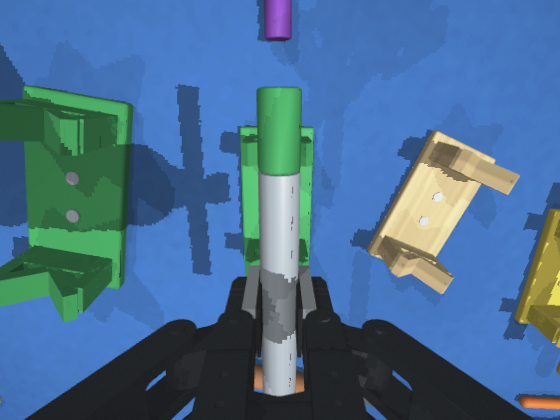

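Call:
jog_arm(
  slide=[
    [3,-0.1,0.1],
    [6,-0.1,0.1],
    [8.5,-0.1,0.1],
    [10,-0.1,0.1],
    [10.7,-0.1,0.1],
    [11.2,-0.1,0.1],
    [11.5,-0.1,0.1],
    [11.7,-0.1,0.1],
    [11.7,-0.1,0.1],
  ],
  angular=[
    [0,0,0],
    [0,0,0],
    [0,0,0],
    [0,0,0],
    [0,0,0],
    [0,0,0],
    [0,0,0],
    [0,0,0],
    [0,0,0],
  ],
)

```text
time_s: 22.87
ee_pos: [0.5508, -0.2159, 0.2063]
ee_rot: [0.705, -0.058, 0.704, 0.059]
wrist_force: [-0.2, 0.4, -2.0]
opening: 0.0145
```

Call:
jog_arm(
  slide=[
    [0.1,0,0],
    [0.2,0,0],
    [0.2,0,0],
  ],
  angular=[
    [0,0,0],
    [0,0,0],
    [0,0,0],
  ],
)

```text
time_s: 23.12
ee_pos: [0.5509, -0.2153, 0.2051]
ee_rot: [0.705, -0.058, 0.704, 0.059]
wrist_force: [-1.8, 2.4, 4.5]
opening: 0.0141
```

Call:
jog_arm(
  slide=[
    [0,0,0],
    [0,0,0],
    [0,0,0],
    [0,0,0],
    [0,0,0],
    [0,0,0],
    [0,0,0],
  ],
  angular=[
    [0,0,0],
    [0,0,0],
    [0,0,0],
    [0,0,0],
    [0,0,0],
    [0,0,0],
    [0,0,0],
  ],
  jaw=-1,
)

```text
time_s: 23.7
ee_pos: [0.5504, -0.2162, 0.2036]
ee_rot: [0.705, -0.058, 0.705, 0.059]
wrist_force: [0.8, 0.6, 0.1]
opening: 0.0856
```

Call:
jog_arm(
  slide=[
    [-3,0,0],
    [-6,0,0],
    [-10,0,0],
    [-14,0,0],
    [-14,0,0],
    [-14,0,0],
    [-14,0,0],
    [-14,0,0],
  ],
  angular=[
    [0,0,0],
    [0,0,0],
    [0,0,0],
    [0,0,0],
    [0,0,0],
    [0,0,0],
    [0,0,0],
    [0,0,0],
  ],
)

```text
time_s: 24.37
ee_pos: [0.5497, -0.2164, 0.3423]
ee_rot: [0.704, -0.058, 0.706, 0.059]
wrist_force: [0.1, -0.3, -0.5]
opening: 0.0857
```

Run:
```python
from look import *
s,p=look("w17")
p=snapshot("scene");cv2.imwrite("pics/scene2.png",cv2.resize(p["img"][150:320,110:450,::-1],None,fx=2.3,fy=2.3,interpolation=cv2.INTER_CUBIC))
```

```text
24.3667 [ 0.5497 -0.2164  0.3423] [ 0.59  0.76 -0.51  1.72  0.49  0.79  1.58] [ 0.1 -0.3 -0.5] 0.08569962229872508
```

View pics/w17.png

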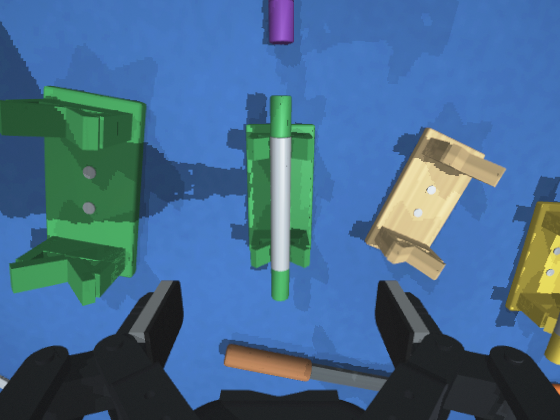

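View pics/scene2.png

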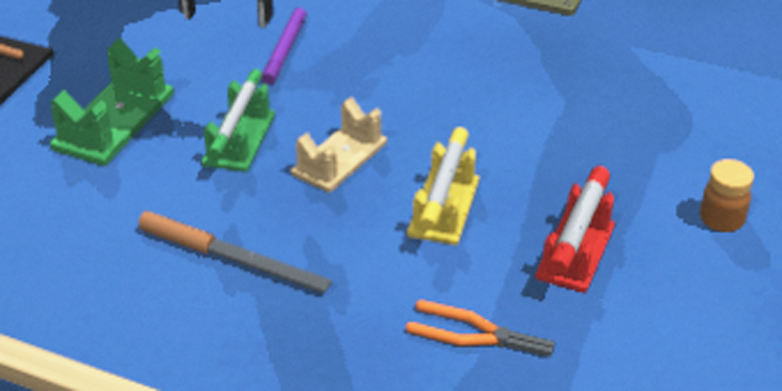

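Run:
```python
from fit import *
for n,c,uv,z,C in(("w13","y",[(278,88),(278,130),(278,264),(278,293)],.06,(.5755,.0694,.1165)),("w17","g",[(281,96),(281,138),(281,270),(280,300)],.055,(.5491,-.2155,.1657))):
    s,p=pickle.load(open(n+".pkl","rb"));X=toplane(p,uv,z,p["T"])[:,:2]
    a=C[2];d=np.array([[np.cos(a),np.sin(a)],[-np.sin(a),np.cos(a)]])
    print(n,((X-C[:2])@d.T).round(4))
```

```text
w13 [[-0.0841  0.0003]
 [-0.0547  0.0003]
 [ 0.0561  0.0004]
 [ 0.0846  0.0004]]
w17 [[-0.0833  0.0006]
 [-0.0537  0.0007]
 [ 0.0557  0.0009]
 [ 0.0851  0.0001]]
```

All three are centred within about 1 mm; handing in.

```bash
python3 -c "
from plant import *
print(sign_off())"
```

```text
the job is handed in; nothing more can be done
None
```

All three mandrels now lie in the cradles of their own colour, and the bare-wood cradle is empty again. I handed the job in at about 24.4 s, and no verdict is reported.

- **Moves:** I parked green on the bare-wood cradle, then moved red to red, yellow to yellow and green to the smaller green cradle.
- **Centring:** The last wrist pictures put each mandrel within about 1 mm of its cradle's middle, both along the notches and across. They look seated in both notches.
- **Robot:** The gripper is open and clear of everything, and wrist force is about zero.
- **Bystanders:** The pliers, file and jar look untouched in the last scene picture, but I did not measure their positions. The large green cradle and the purple bar were left alone.
- **Disagreements:** At the start, the scene camera placed the cradles about 5 mm nearer in x than the top camera. The wrist camera agreed with the top camera to about 2 mm, so I used the wrist values. Red touched one notch flank slightly as it went down (about 3 N sideways), and I moved it over about 2 mm before letting go.

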